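# Push the corm tray home into the corner of the inspection fence

## Robot

A 6-joint arm with a two-finger parallel gripper is mounted at the origin on the work surface. World frame = base frame: x ahead of the robot, y to its left, z up, the work surface at z = 0. Lengths are in mm, angles in rad, forces in N, time in s.
With the tool pointing down it reaches from about 275 to 750 mm from the base axis. Payload 10.2 kg.
Tool frame: the origin (TCP) lies between the finger pads; the fingertips stand ctrl.tips_ahead ahead of it and the grasp point (between the pads) lies 8 mm behind it (ctrl.tips_ahead is the distance from the TCP to the fingertips, in mm); z points along the fingers, y is the direction in which the jaws open and shut (so a half turn about z gives the same grasp; the last joint's range is limited). The gripper opens to 85 mm and grips with 20 to 120 N. Pads are 22 mm wide; open, the fingers measure 114 mm over their backs; the gripper's body (76 mm by 85 mm) begins 54 mm behind the grasp point. The pads swing forward as they close: fully open they stand 13 mm farther back than shut.
Start: joints at [-1.366, 0.313, 1.498, -0, 1.331, -0.223], TCP at [217.795, -477.699, 242.294] pointing down, gripper open.
Joint ranges: [-2.94, 2.94], [-0.97, 2.17], [0.19, 2.56], [-1.23, 4.37], [0.02, 3.11], [-2.88, 2.88]. Speed limits (rad/s): [2.39, 2.39, 3.01, 3.14, 3.14, 3.14].

## Interface

Orientations are given as a unit quaternion [w, x, y, z].
In Python, from rig import ctrl gives the robot as it stands. The module is installed in compiled form; this text tells all that it offers.
- The arm moves only by the tool move_arm, never from a script. Its argument "motion" is a list of rows, each an object with "offset": the shift along the tool's x, y, z in m, a list of three; "angular": the turn, a rotation vector about the tool's x, y, z in degrees, a list of three; "jaw": the finger opening in m, from 0 to 0.0854. In form: [{"offset": [tx, ty, tz], "angular": [ax, ay, az], "jaw": jaw}, ...]. A call has 1 to 5 rows; each row is the pose to reach, as a shift and turn from the pose commanded when the call began, along the tool's axes at that moment; what a row does not reach only later rows make up. A row lasts 1/8 s, in which the tool goes at most 62.5 mm and 10.7 degrees, less where a joint would pass 70% of its speed; a pose out of reach is approached as far as the arm can. A call with a gripper value outside its range is refused whole. The fingers move at their own pace and stop on an object; "squeeze" is the grip in N (left out, the last holds). Time passes only in rows, so rows that repeat a pose let the fingers close. It gives the time, the measured TCP pose, the force and the opening at its end, in the units of the state.
- ctrl.sense(): the state, without advancing time (a new reading comes with each control period).
- ctrl.capture(name): name is "side" or "top" or "wrist"; returns a dict with "img" (480x640x3 uint8, red, green, blue), "intrinsics" (3x3 intrinsics, pixels), "rvec" (rotation vector, rad) and "tvec" (3), from world to camera coordinates, as OpenCV has them. Camera axes: x right, y down, z forward; pixel columns grow to the right and rows downward; lengths in mm; the calibration is good to about 2 mm. A picture is of the moment at which its call begins. There is no depth.
- ctrl.finish_job(): hands the job in, once; it reports no verdict.
The state is a dict: "time_s": time; "joints": joint angles; "dq": joint speeds; "tau": joint torques, N m; "eef_pos": TCP position; "ee_rot": TCP orientation; "force": force on the tool from outside, world axes, zero at the start; "wrist_torque": the same for the moment, N m; "grip_width": opening from 0.0 (shut) to 1.0 (fully open).
Only numpy, scipy, OpenCV 4.12 (cv2) and the standard library are available. Lean on these libraries where they do the work, as an engineer would, in place of code of your own. Each camera call takes 0.05 s, during which the arm holds its last target. There are 200 camera calls.

## Task

The black tray of corms has to sit square in the corner that the aluminium fence makes with the red end stop, ready for inspection. Gently push it along the bench with the fingers until its long side lies flush against the fence and its end is up against the red stop. Slide it only, never lift, tip or fling it, and leave the other loose things on the bench where they are.

Things in the scene. Friction and masses are not known exactly. Their poses are not given: they have to be found in the camera images.
- tray: Loose open black plastic tray with twelve tan corms bedded in it (all one rigid piece, about 0.4 to 0.85 kg). Outside 110 mm along its x, 150 mm along its y, walls 40 mm high, upright flat sides; the corms' shoots reach 49 mm. Origin: centre of its underside; z up. At the start it lies in front of the fence with its x axis within about 0.65 rad of the fence's x axis.
- fence: Straight aluminium rail fixed to the bench beyond the tray, 660 mm long (along its y), 20 mm thick (along its x), 25 mm high. Origin: centre of its underside; its x axis points away from the robot, so the face that the tray goes against is the plane x = -10 mm in its frame. Low feet stand behind it only.
- end_stop: Red steel block fixed to the bench square to the fence, in front of it near its left or its right end (which one varies): 90 mm along its x, 20 mm along its y, 30 mm high. Axes parallel to the fence's. Origin: centre of its underside, 60 mm in front of the fence's centre line and 270 mm to the left (+y of the fence) or right (-y) of its middle; the tray's 110 mm end goes against the face that looks to the fence's middle.
- logger: Loose white square data logger, 40 x 40 x 22 mm, standing in front of the fence near the end that has no stop. Leave it alone. Origin: centre of its underside.
- corm_a: Loose single tan corm, 36 mm across, 43 mm high with its shoot, standing on the bench. Leave it alone. Origin: centre of its underside.
- corm_b: A second loose corm, the same size. Leave it alone. Origin: centre of its underside.
- pot: Loose small terracotta pot, 64 mm across the rim, 55 mm high, open upwards. Leave it alone. Origin: centre of its underside.
- dibber: Loose hand dibber lying flat, wooden handle and steel point, 160 mm long (along its x, from -80 to +80 mm), 24 mm wide, 16 mm high. Leave it alone. Origin: middle of its underside.
- bottle: Loose white plastic bottle with a blue cap, 60 mm across, 150 mm high, standing on the bench to the right of the fence. Leave it alone. Origin: centre of its underside.
- size_gauge: Loose flat steel size gauge, 50 x 110 x 4 mm, lying flat. Leave it alone. Origin: centre of its underside.
Mind the look-alikes: they are no part of the job. Several things look just like the tray: the one meant starts nearest to the robot's base.

How it is judged:
By the outcome, as a careful person would: the job done as asked, in the order asked, and still so for the second after the job is handed in, with the robot touching nothing.
It also fails if it takes over 72 s, if anything falls off the work surface, if the arm or the gripper's body presses on something with over 40 N, if the wrist force passes 120 N, or if a joint passes its speed limit or range.

## Working session

There is one attempt and no reset: what is moved stays moved. The work goes in short steps, Python scripts to look and compute and a tool call to move; the robot and the scene stay as the last step left them, time stands still between calls to the robot, and variables do not carry over. Pictures are saved under pics/ and viewed, about 8 in all and at most 12, crops included, and the job is handed in when it is done.

Besides the shell and the picture viewer there is one more tool, called after "Request:" as name([rows], argument=value, ...), one row to a line, values as JSON. move_arm: Moves the arm, as the interface text tells. Its arguments: {"type":"object","properties":{"motion":{"type":"array","items":{"type":"object","properties":{"offset":{"type":"array","items":{"type":"number"}},"angular":{"type":"array","items":{"type":"number"}},"jaw":{"type":"number"}}}},"squeeze":{"type":"number"}},"required":["motion"]}

```bash
mkdir -p pics
cat > h.py <<'E'
import numpy as np, cv2
from rig import ctrl
def cap(n,f=None):
    c=ctrl.capture(n)
    if f: cv2.imwrite('pics/'+f,c['img'][:,:,::-1])
    return c
def ray(c,px,z):
    R=cv2.Rodrigues(np.array(c['rvec'],float))[0]; t=np.array(c['tvec'],float).ravel()
    K=np.array(c['intrinsics'],float); px=np.atleast_2d(np.array(px,float))
    d=np.c_[px,np.ones(len(px))]@np.linalg.inv(K).T@R
    o=-R.T@t
    return o+d*((z-o[2])/d[:,2])[:,None]
def proj(c,P):
    return cv2.projectPoints(np.array(P,float).reshape(-1,3),np.array(c['rvec'],float),np.array(c['tvec'],float),np.array(c['intrinsics'],float),None)[0].reshape(-1,2)
E
python3 - <<'E'
from h import *
for n in('top','side'):
    c=cap(n,n+'0.png'); print(n,c['intrinsics'],ray(c,[[320,240]],0)); R=cv2.Rodrigues(np.array(c['rvec'],float))[0]; print(-R.T@np.array(c['tvec']).ravel())
print(ctrl.sense(),ctrl.tips_ahead)
E
```

```text
top [[620.43566519   0.         311.01273046]
 [  0.         620.43566519 239.75736698]
 [  0.           0.           1.        ]] [[607.12573567 -49.31631491   0.        ]]
[ 305.67581267  -36.96942139 1474.0865449 ]
side [[494.83290406   0.         321.49426402]
 [  0.         494.83290406 241.27387785]
 [  0.           0.           1.        ]] [[669.3452297  -72.28387917   0.        ]]
[171.35215592 507.61395369 811.20592007]
{'time_s': 0.1, 'joints': array([-1.36638977e+00,  3.13423066e-01,  1.49834694e+00, -4.58598838e-05,
        1.33100777e+00, -2.23400551e-01]), 'dq': array([ 0.0016149 , -0.00195642, -0.00173909, -0.00030341,  0.00206273,
       -0.00190198]), 'tau': array([ 2.00518240e-03, -4.12900722e+01, -2.60139656e+01, -2.00848858e-04,
        3.00314750e-03, -1.67279796e-05]), 'eef_pos': array([ 217.74388275, -477.47943911,  241.78278318]), 'ee_rot': array([-5.92747245e-04,  9.77208401e-01,  2.12281394e-01, -1.66421593e-05]), 'force': array([-0.47988866,  0.5021007 , -0.43055168]), 'wrist_torque': array([-0.00174252, -0.0209645 ,  0.01421353]), 'grip_width': 0.9996866238033769} 11.0
```

View pics/top0.png

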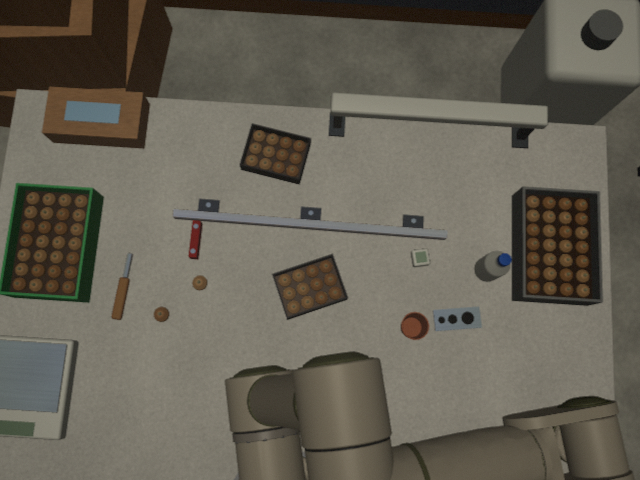

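View pics/side0.png

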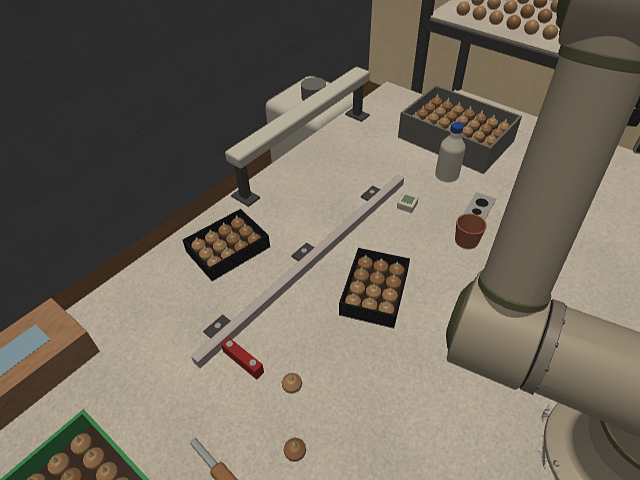

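The top view shows four tray-like things. They are the black tray in front of the fence at (310,287), a black tray behind the fence at (275,153), a green crate at (50,242) and a grey crate at (557,245). The first is nearest the base, so I choose it. The fence runs from (175,213) to (445,235), and the red stop is at its left end at (196,240). The corms are at (200,283) and (161,314).

```bash
cat > meas.py <<'E'
from h import *
def big(m,seed=None):
    n,l,s,ce=cv2.connectedComponentsWithStats(m.astype(np.uint8))
    k=1+np.argmax(s[1:,4]) if seed is None else 1+np.argmin(np.hypot(*(ce[1:]-seed).T)+1e4*(s[1:,4]<60))
    return l==k
def hull_rect(m,z,c):
    p=cv2.findContours(m.astype(np.uint8),0,1)[0]; p=max(p,key=cv2.contourArea).reshape(-1,2)
    w=ray(c,p,z)[:,:2]; return w
def fence(c):
    # front/back edges of top face by brightness along columns
    img=c['img']; g=cv2.cvtColor(img,cv2.COLOR_RGB2HSV)
    return g
E
python3 - <<'E'
from meas import *
c=cap('top'); i=c['img']; hsv=cv2.cvtColor(i,cv2.COLOR_RGB2HSV)
print(i[200:245:1,370].tolist()[8:40]); 
red=big((hsv[...,1]>150)&((hsv[...,0]<6)|(hsv[...,0]>174))&(np.indices(hsv.shape[:2])[1]<230)&(np.indices(hsv.shape[:2])[0]<262)&(np.indices(hsv.shape[:2])[0]>215))
p=np.argwhere(red)[:,::-1]; print('red',len(p),cv2.minAreaRect(ray(c,p,30)[:,:2].astype(np.float32)))
roi=np.zeros(hsv.shape[:2],bool); roi[250:325,265:355]=1
dark=roi&(hsv[...,2]<60); dark=cv2.morphologyEx(dark.astype(np.uint8),cv2.MORPH_CLOSE,np.ones((15,15)))
p=np.argwhere(dark)[:,::-1]; r=cv2.minAreaRect(p.astype(np.float32)); print(r, cv2.boxPoints(r)); b=cv2.boxPoints(r); print(ray(c,b,40),ray(c,b,0))
cr=cv2.resize(i[195:330,170:360][:,:,::-1],None,fx=4,fy=4,interpolation=2); cv2.imwrite('pics/crop1.png',cr)
print('others',ray(c,[[200,283],[161,314],[415,326],[421,258]],20))
E
```

```text
[[129, 126, 113], [128, 124, 111], [126, 123, 111], [123, 120, 109], [124, 120, 108], [128, 124, 112], [130, 127, 114], [130, 126, 114], [130, 125, 113], [127, 124, 111], [127, 122, 109], [130, 126, 114], [129, 126, 113], [126, 123, 110], [130, 126, 113], [130, 125, 114], [123, 123, 119], [122, 123, 122], [123, 126, 123], [121, 123, 122], [123, 126, 126], [124, 127, 126], [123, 126, 127], [119, 120, 120], [75, 72, 72], [51, 50, 46], [99, 94, 87], [125, 121, 110], [134, 130, 117], [133, 130, 117], [132, 127, 115], [132, 127, 115]]
red 222 ((584.1550903320312, 248.3091278076172), (19.203096389770508, 88.31529235839844), 89.53032684326172)
((309.8000183105469, 286.4000244140625), (47.43416213989258, 63.245548248291016), 71.56505584716797) [[272.30002 273.90002]
 [332.30002 253.90002]
 [347.30002 298.90002]
 [287.30002 318.90002]]
[[ 511.13641173   57.08078465   40.        ]
 [ 567.58532126  -79.85288234   40.        ]
 [ 464.20085247 -120.57796447   40.        ]
 [ 409.28516303   14.69135785   40.        ]] [[ 516.86718439   59.70406304    0.        ]
 [ 574.89058493  -81.04900153    0.        ]
 [ 468.62248351 -122.91000066    0.        ]
 [ 412.17506812   16.13229681    0.        ]]
others [[ 481.33918532  226.61434633   20.        ]
 [ 403.02998436  309.97425763   20.        ]
 [ 413.54971868 -282.43994954   20.        ]
 [ 575.14518332 -291.77659579   20.        ]]
```

View pics/crop1.png

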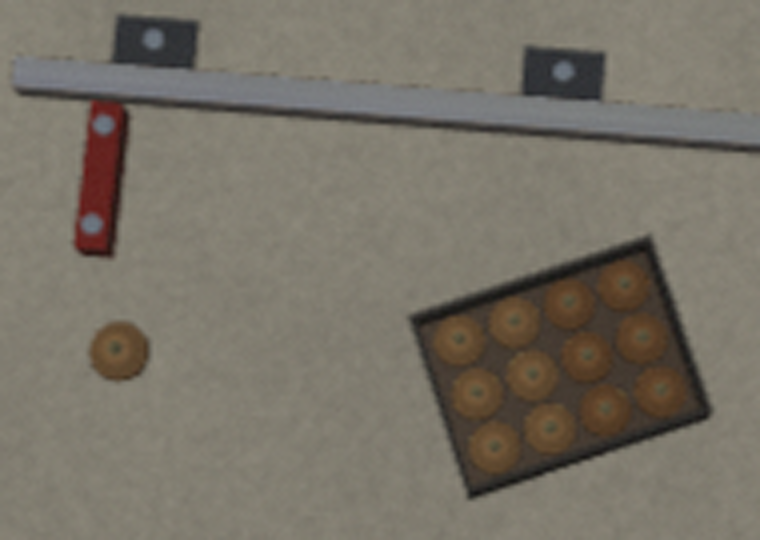

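The crop confirms a black tray with twelve corms, askew in front of the fence. The red stop is at the fence's left end and a loose corm is just below the stop. Next I fit the fence line and set the target.

```bash
cat > plan.py <<'E'
from h import *
from scipy.spatial.transform import Rotation as Ro
import json
def goto(x,y,z,yaw,verbose=True):
    """offset (m) and angular (deg) in tool axes to take tool-x to yaw (deg), TCP to x,y,z"""
    s=ctrl.sense(); w,a,b,c_=s['ee_rot']; R=Ro.from_quat([a,b,c_,w])
    off=R.inv().apply(np.array([x,y,z])-s['eef_pos'])/1000
    t=np.radians(yaw); T=Ro.from_matrix(np.c_[[np.cos(t),np.sin(t),0],[np.sin(t),-np.cos(t),0],[0,0,-1]])
    print('off',off.round(4),'ang',np.degrees((R.inv()*T).as_rotvec()).round(2),'pos',s['eef_pos'].round(1),'t',s['time_s'])
E
python3 - <<'E'
from plan import *
c=cap('top'); g=cv2.cvtColor(c['img'],cv2.COLOR_RGB2GRAY).astype(float)
P=[]
for u in list(range(225,440,3)):
    v0=int(217+(u-190)*0.078)
    d=g[v0:v0+14,u]; k=np.argmin(np.diff(d)); 
    dd=np.diff(d); # subpixel centroid of the bright->dark drop
    w=np.clip(-dd[max(0,k-1):k+2],0,None); P.append([u,v0+.5+(np.arange(max(0,k-1),k+2)@w)/w.sum()])
P=np.array(P); W=ray(c,P,25)[:,:2]
vx,vy,x0,y0=cv2.fitLine(W.astype(np.float32),cv2.DIST_HUBER,0,.01,.01).ravel()
if vy<0: vx,vy=-vx,-vy
r=(W-[x0,y0])@[vy,-vx]; print('fence dir',vx,vy,'pt',x0,y0,'res',r.std(),'yaw',np.degrees(np.arctan2(-vx,vy)))
n=np.array([vy,-vx]); y=np.array([vx,vy])
red=np.array([584.2,248.3]); fp=np.array([x0,y0])
print('stop centre to face along n',(fp-red)@n,'(expect 50)')
# target
t=fp+y*((red-fp)@y-85)-55*n; print('target centre',t)
tr=np.array([488,-32.]); print('tray in fence axes: to fence',(fp-tr)@n,'to target y',(t-tr)@y)
np.savez('f.npz',fp=fp,n=n,y=y,t=t)
E
```

```text
fence dir 0.014689827 0.9998921 pt 632.18646 -20.742624 res 0.3185306950935406 yaw -0.8416953
stop centre to face along n 51.93347510854122 (expect 50)
target centre [579.8851672  163.35422598]
tray in fence axes: to fence 144.00553802578122 to target y 196.68292754925127
```

```bash
python3 -c "
from plan import *
goto(365,-38,140,-0.85)"
```

```text
off [ 0.3163 -0.3388  0.1023] ang [-0.05  0.   25.36] pos [ 217.8 -477.6  242. ] t 0.2
```

Request:
move_arm([
  {"offset":[0.03,-0.034,0],"angular":[0,0,3],"jaw":0.085},
  {"offset":[0.07,-0.075,0],"angular":[0,0,8],"jaw":0.085},
  {"offset":[0.11,-0.118,0],"angular":[0,0,13],"jaw":0.085},
  {"offset":[0.15,-0.16,0],"angular":[0,0,18],"jaw":0.085},
  {"offset":[0.19,-0.203,0.01],"angular":[0,0,23],"jaw":0.085},
])

```text
time_s: 0.82
eef_pos: [306.8, -212.6, 232.6]
ee_rot: [0.001, 1.0, 0.011, 0.001]
force: [0.4, -0.1, 0.2]
grip_width: 0.998
```

```bash
python3 -c "
from plan import *
goto(365,-38,120,-0.85)"
```

```text
off [ 0.062  -0.1734  0.1124] ang [ 0.07 -0.06  2.16] pos [ 306.8 -212.6  232.6] t 0.825
```

Request:
move_arm([
  {"offset":[0.02,-0.045,0.02],"angular":[0,0,1],"jaw":0.085},
  {"offset":[0.04,-0.09,0.05],"angular":[0,0,2.2],"jaw":0.085},
  {"offset":[0.055,-0.135,0.08],"angular":[0,0,2.2],"jaw":0.085},
  {"offset":[0.062,-0.17,0.11],"angular":[0,0,2.2],"jaw":0.085},
  {"offset":[0.062,-0.173,0.112],"angular":[0,0,2.2],"jaw":0.085},
])

```text
time_s: 1.45
eef_pos: [362.9, -37.6, 118.9]
ee_rot: [-0.001, 1.0, -0.004, -0.002]
force: [1.2, -1.2, 0.3]
grip_width: 0.997
```

```bash
python3 -c "
from plan import *
goto(365,-38,26,-0.85)"
```

```text
off [0.0024 0.0005 0.0929] ang [-0.1   0.21  0.35] pos [362.9 -37.6 118.9] t 1.45
```

Request:
move_arm([
  {"offset":[0.0,0,0.03],"angular":[0,0,0.3],"jaw":0.085},
  {"offset":[0.0,0,0.065],"angular":[0,0,0.3],"jaw":0.085},
  {"offset":[0.001,0,0.09],"angular":[0,0,0.3],"jaw":0.085},
  {"offset":[0.001,0,0.093],"angular":[0,0,0.3],"jaw":0.085},
  {"offset":[0.001,0,0.093],"angular":[0,0,0.3],"jaw":0.085},
])

```text
time_s: 2.08
eef_pos: [365.4, -40.2, 28.1]
ee_rot: [0.0, 1.0, -0.009, 0.001]
force: [0.0, 0.1, -0.1]
grip_width: 0.995
```

```bash
python3 -c "
from plan import *
goto(365,-38,26,-0.85); c=cap('side','side1.png'); print(ctrl.tips_ahead)"
```

```text
off [-0.0005 -0.0022  0.0021] ang [ 0.03 -0.07 -0.17] pos [365.4 -40.2  28.1] t 2.075
11.0
```

View pics/side1.png

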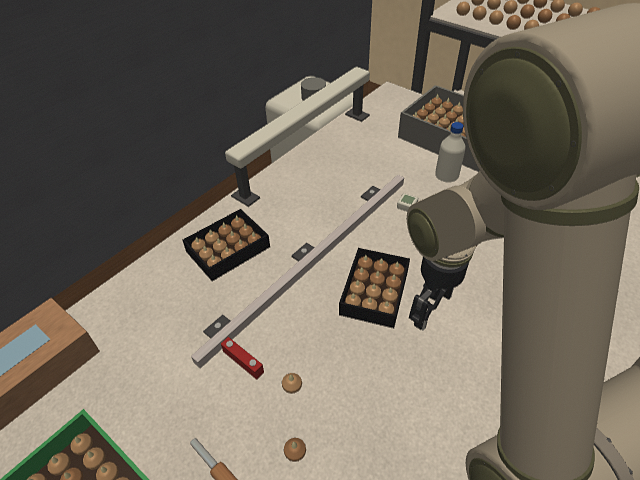

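The side view shows the open fingers low in front of the tray, with the near tip at about (418,322) and nothing touched. Now the gentle push in +x.

Request:
move_arm([
  {"offset":[0.007,0,0.004],"angular":[0,0,0],"jaw":0.085},
  {"offset":[0.016,0,0.006],"angular":[0,0,0],"jaw":0.085},
  {"offset":[0.025,0,0.006],"angular":[0,0,0],"jaw":0.085},
  {"offset":[0.034,0,0.006],"angular":[0,0,0],"jaw":0.085},
  {"offset":[0.043,0,0.006],"angular":[0,0,0],"jaw":0.085},
])

```text
time_s: 2.75
eef_pos: [407.7, -40.0, 21.1]
ee_rot: [-0.0, 1.0, -0.008, -0.001]
force: [-4.2, 1.8, 0.6]
grip_width: 0.996
```

Request:
move_arm([
  {"offset":[0.008,0,0],"angular":[0,0,0],"jaw":0.085},
  {"offset":[0.016,0,0],"angular":[0,0,0],"jaw":0.085},
  {"offset":[0.024,0,0],"angular":[0,0,0],"jaw":0.085},
  {"offset":[0.032,0,0],"angular":[0,0,0],"jaw":0.085},
  {"offset":[0.038,0,0],"angular":[0,0,0],"jaw":0.085},
])

```text
time_s: 3.38
eef_pos: [446.4, -41.0, 21.3]
ee_rot: [-0.0, 1.0, -0.009, 0.0]
force: [-3.1, 2.0, -0.0]
grip_width: 0.997
```

```bash
python3 -c "
from plan import *
goto(511,-38,22,-0.85); c=cap('top'); i=c['img'][190:330,170:370][:,:,::-1]; cv2.imwrite('pics/c2.png',cv2.resize(i,None,fx=4,fy=4,interpolation=2))"
```

```text
off [ 0.0646 -0.0041 -0.0007] ang [-0.   -0.   -0.14] pos [446.4 -41.   21.3] t 3.375
```

View pics/c2.png

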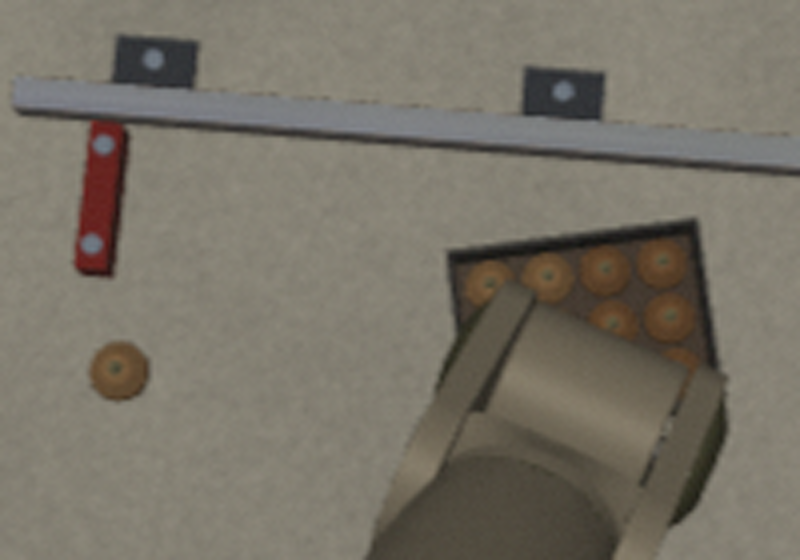

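The top crop shows the tray turning square as planned, with about 11° left and clear of the fence. The push force is about 4 N.

Request:
move_arm([
  {"offset":[0.008,0,0],"angular":[0,0,0],"jaw":0.085},
  {"offset":[0.016,0,0],"angular":[0,0,0],"jaw":0.085},
  {"offset":[0.024,0,0],"angular":[0,0,0],"jaw":0.085},
  {"offset":[0.032,0,0],"angular":[0,0,0],"jaw":0.085},
  {"offset":[0.04,0,0],"angular":[0,0,0],"jaw":0.085},
])

```text
time_s: 4.05
eef_pos: [486.3, -41.7, 21.3]
ee_rot: [-0.0, 1.0, -0.009, -0.0]
force: [-5.2, -0.0, 0.3]
grip_width: 0.998
```

Request:
move_arm([
  {"offset":[0.004,0,0],"angular":[0,0,0],"jaw":0.085},
  {"offset":[0.008,0,0],"angular":[0,0,0],"jaw":0.085},
  {"offset":[0.012,0,0],"angular":[0,0,0],"jaw":0.085},
  {"offset":[0.015,0,0],"angular":[0,0,0],"jaw":0.085},
  {"offset":[0.018,0,0],"angular":[0,0,0],"jaw":0.085},
])

```text
time_s: 4.68
eef_pos: [503.8, -42.1, 21.3]
ee_rot: [-0.0, 1.0, -0.009, -0.0]
force: [-4.8, -0.7, 2.5]
grip_width: 0.995
```

```bash
python3 -c "
from plan import *
goto(511,-38,22,-0.85); c=cap('top'); i=c['img'][190:330,170:370][:,:,::-1]; cv2.imwrite('pics/c3.png',cv2.resize(i,None,fx=4,fy=4,interpolation=2))"
```

```text
off [ 0.0071 -0.0042 -0.0007] ang [-0.    0.02 -0.16] pos [503.8 -42.1  21.3] t 4.675
```

View pics/c3.png

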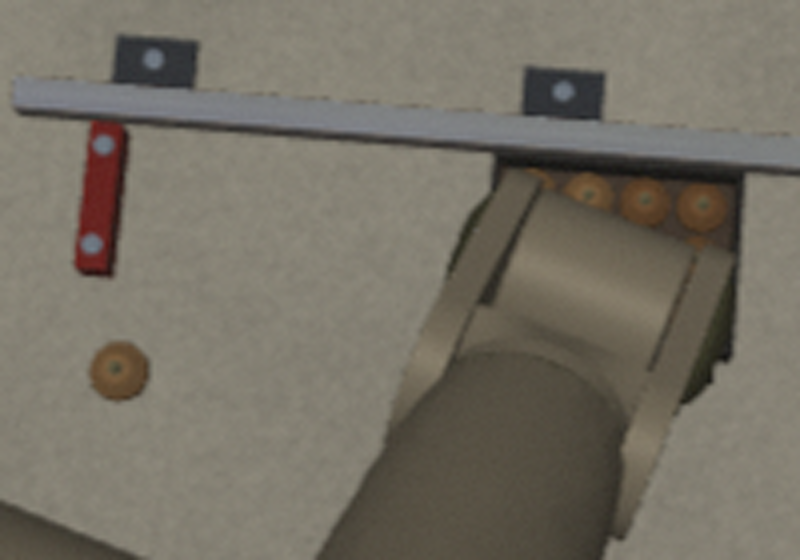

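The tray is parallel and nearly at the fence, from about (294,231) to (356,233) in the full picture. A little more push until the force rises.

Request:
move_arm([
  {"offset":[0.002,0,0],"angular":[0,0,0],"jaw":0.085},
  {"offset":[0.004,0,0],"angular":[0,0,0],"jaw":0.085},
  {"offset":[0.005,0,0],"angular":[0,0,0],"jaw":0.085},
  {"offset":[0.006,0,0],"angular":[0,0,0],"jaw":0.085},
])

```text
time_s: 5.22
eef_pos: [509.7, -42.1, 21.3]
ee_rot: [0.0, 1.0, -0.009, -0.0]
force: [-8.3, -1.3, 4.0]
grip_width: 0.998
```

```bash
python3 -c "
from plan import *
print(ctrl.sense()['force'])
c=cap('top'); print(ray(c,[[170+745/4,190+180/4],[170+495/4,190+165/4]],40)); goto(511,-38,22,-0.85)"
```

```text
[-8.27685612 -1.25058867  3.98580004]
[[ 616.60052228 -133.7604562    40.        ]
 [ 615.95744802   14.27363657   40.        ]]
off [ 0.0013 -0.0042 -0.0007] ang [-0.    0.05 -0.14] pos [509.6 -42.2  21.3] t 5.275
```

Request:
move_arm([
  {"offset":[0.001,0,0],"angular":[0,0,0],"jaw":0.085},
  {"offset":[0.002,0,0],"angular":[0,0,0],"jaw":0.085},
  {"offset":[0.003,0,0],"angular":[0,0,0],"jaw":0.085},
  {"offset":[0.003,0,0],"angular":[0,0,0],"jaw":0.085},
])

```text
time_s: 5.78
eef_pos: [509.7, -42.1, 21.3]
ee_rot: [-0.0, 1.0, -0.008, -0.004]
force: [-24.4, -2.6, 16.5]
grip_width: 0.997
```

Contact is firm: 24 N and the arm stopped. The tray is flush. Back off, rise, turn 90° and go to the right end.

Request:
move_arm([
  {"offset":[-0.01,0,0],"angular":[0,0,0],"jaw":0.085},
  {"offset":[-0.035,0,0],"angular":[0,0,0],"jaw":0.085},
  {"offset":[-0.045,0,-0.03],"angular":[0,0,0],"jaw":0.06},
  {"offset":[-0.04,0,-0.075],"angular":[0,0,0],"jaw":0.06},
  {"offset":[-0.02,0.025,-0.095],"angular":[0,0,-9],"jaw":0.06},
])

```text
time_s: 6.4
eef_pos: [493.5, -66.6, 119.0]
ee_rot: [0.001, 0.997, 0.072, 0.002]
force: [0.1, -0.1, -0.6]
grip_width: 0.702
```

```bash
python3 -c "
from plan import *
goto(572,-178,115,89.15)"
```

```text
off [0.0615 0.1216 0.0045] ang [  0.28  -0.13 -80.85] pos [493.5 -66.6 119. ] t 6.4
```

Request:
move_arm([
  {"offset":[0.012,0.025,0],"angular":[0,0,-10],"jaw":0.06},
  {"offset":[0.025,0.05,0],"angular":[0,0,-20],"jaw":0.06},
  {"offset":[0.037,0.075,0],"angular":[0,0,-30],"jaw":0.06},
  {"offset":[0.05,0.1,0],"angular":[0,0,-40],"jaw":0.06},
  {"offset":[0.061,0.121,0],"angular":[0,0,-50],"jaw":0.06},
])

```text
time_s: 7.02
eef_pos: [570.8, -179.3, 116.5]
ee_rot: [0.001, 0.873, 0.487, 0.001]
force: [-0.2, 0.0, -0.3]
grip_width: 0.707
```

```bash
python3 -c "
from plan import *
goto(572,-178,22,89.15)"
```

```text
off [0.0017 0.0002 0.0945] ang [ 1.400e-01  1.000e-02 -3.083e+01] pos [ 570.8 -179.3  116.5] t 7.025
```

Request:
move_arm([
  {"offset":[0.001,0,0],"angular":[0,0,-10],"jaw":0.06},
  {"offset":[0.001,0,0],"angular":[0,0,-20],"jaw":0.06},
  {"offset":[0.001,0,0.02],"angular":[0,0,-29],"jaw":0.06},
  {"offset":[0.001,0,0.05],"angular":[0,0,-30.8],"jaw":0.06},
  {"offset":[0.001,0,0.06],"angular":[0,0,-30.8],"jaw":0.06},
])

```text
time_s: 7.65
eef_pos: [570.0, -177.1, 55.0]
ee_rot: [-0.001, 0.715, 0.7, -0.0]
force: [0.1, 0.5, 1.1]
grip_width: 0.705
```

```bash
python3 -c "
from plan import *
goto(572,-178,22,89.15)
c=cap('side','s4.png'); c=cap('top'); i=c['img'][190:330,170:370][:,:,::-1]; cv2.imwrite('pics/c4.png',cv2.resize(i,None,fx=4,fy=4,interpolation=2))"
```

```text
off [-0.0009  0.0021  0.033 ] ang [-0.05 -0.04 -0.37] pos [ 570.  -177.1   55. ] t 7.65
```

View pics/s4.png

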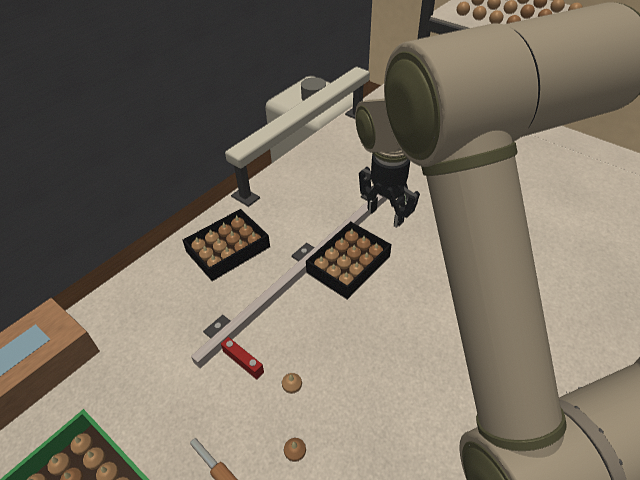

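The side view shows the tray flush along the fence at about (348,258), with the gripper beyond its right end at about (388,205). Descend and push along the fence.

Request:
move_arm([
  {"offset":[0,0.001,0.02],"angular":[0,0,-0.3],"jaw":0.06},
  {"offset":[0,0.001,0.033],"angular":[0,0,-0.3],"jaw":0.06},
  {"offset":[0.01,0.001,0.033],"angular":[0,0,-0.3],"jaw":0.06},
  {"offset":[0.02,0.001,0.033],"angular":[0,0,-0.3],"jaw":0.06},
  {"offset":[0.03,0.001,0.033],"angular":[0,0,-0.3],"jaw":0.06},
])

```text
time_s: 8.38
eef_pos: [572.1, -146.4, 23.8]
ee_rot: [0.0, 0.712, 0.702, 0.0]
force: [-0.2, -0.0, -0.1]
grip_width: 0.703
```

Request:
move_arm([
  {"offset":[0.009,0,0],"angular":[0,0,0],"jaw":0.06},
  {"offset":[0.018,0,0],"angular":[0,0,0],"jaw":0.06},
  {"offset":[0.027,0,0],"angular":[0,0,0],"jaw":0.06},
  {"offset":[0.036,0,0],"angular":[0,0,0],"jaw":0.06},
  {"offset":[0.045,0,0],"angular":[0,0,0],"jaw":0.06},
])

```text
time_s: 9.0
eef_pos: [572.9, -102.4, 23.8]
ee_rot: [0.001, 0.713, 0.702, 0.0]
force: [0.1, -5.4, 2.0]
grip_width: 0.704
```

```bash
python3 -c "
from plan import *
goto(577,70,22,89.15)"
```

```text
off [0.1724 0.0014 0.0016] ang [ 0.06  0.06 -0.05] pos [ 572.9 -102.4   23.8] t 9.0
```

Request:
move_arm([
  {"offset":[0.009,0,0],"angular":[0,0,0],"jaw":0.06},
  {"offset":[0.018,0,0],"angular":[0,0,0],"jaw":0.06},
  {"offset":[0.027,0,0],"angular":[0,0,0],"jaw":0.06},
  {"offset":[0.036,0,0],"angular":[0,0,0],"jaw":0.06},
  {"offset":[0.045,0,0],"angular":[0,0,0],"jaw":0.06},
])

```text
time_s: 9.62
eef_pos: [573.5, -57.4, 23.7]
ee_rot: [0.001, 0.713, 0.702, -0.0]
force: [-0.8, -4.8, 2.2]
grip_width: 0.708
```

Request:
move_arm([
  {"offset":[0.009,0,0],"angular":[0,0,0],"jaw":0.06},
  {"offset":[0.018,0,0],"angular":[0,0,0],"jaw":0.06},
  {"offset":[0.027,0,0],"angular":[0,0,0],"jaw":0.06},
  {"offset":[0.036,0,0],"angular":[0,0,0],"jaw":0.06},
  {"offset":[0.045,0,0],"angular":[0,0,0],"jaw":0.06},
])

```text
time_s: 10.25
eef_pos: [574.2, -12.4, 23.8]
ee_rot: [0.001, 0.713, 0.702, -0.0]
force: [-0.4, -6.0, 2.2]
grip_width: 0.697
```

Request:
move_arm([
  {"offset":[0.009,0,0],"angular":[0,0,0],"jaw":0.06},
  {"offset":[0.018,0,0],"angular":[0,0,0],"jaw":0.06},
  {"offset":[0.027,0,0],"angular":[0,0,0],"jaw":0.06},
  {"offset":[0.036,0,0],"angular":[0,0,0],"jaw":0.06},
  {"offset":[0.045,0,0],"angular":[0,0,0],"jaw":0.06},
])

```text
time_s: 10.88
eef_pos: [574.8, 32.6, 23.7]
ee_rot: [0.001, 0.713, 0.702, -0.0]
force: [-0.3, -5.1, 2.7]
grip_width: 0.702
```

```bash
python3 -c "
from plan import *
goto(577,76,22,89.15)
c=cap('side'); i=c['img'][220:440,150:420][:,:,::-1]; cv2.imwrite('pics/s5.png',cv2.resize(i,None,fx=2.7,fy=2.7,interpolation=2))"
```

```text
off [0.0434 0.0015 0.0017] ang [ 0.04  0.05 -0.04] pos [574.8  32.6  23.7] t 10.875
```

View pics/s5.png

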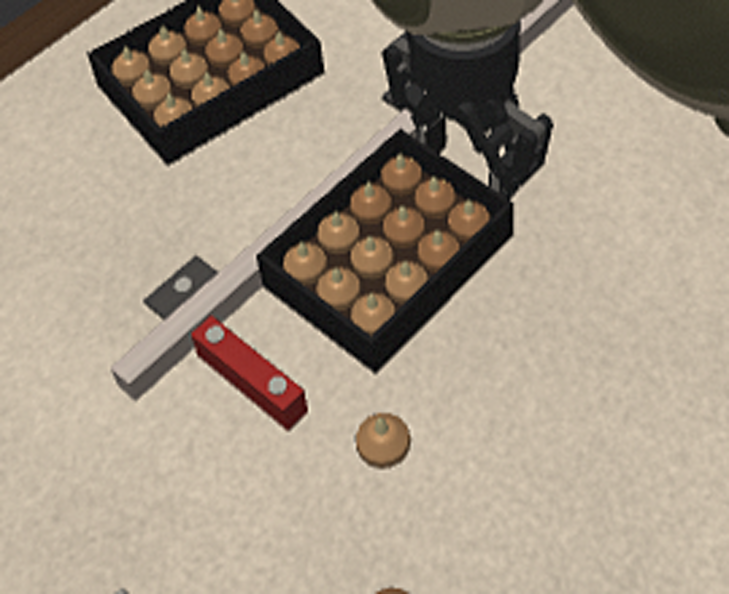

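The side crop shows the tray flush with the fence and about 40 mm short of the stop. The loose corm at (383,440) in the crop is clear of its path. Continue, slower near the stop.

Request:
move_arm([
  {"offset":[0.008,0,0],"angular":[0,0,0],"jaw":0.06},
  {"offset":[0.016,0,0],"angular":[0,0,0],"jaw":0.06},
  {"offset":[0.022,0,0],"angular":[0,0,0],"jaw":0.06},
  {"offset":[0.028,0,0],"angular":[0,0,0],"jaw":0.06},
  {"offset":[0.033,0,0],"angular":[0,0,0],"jaw":0.06},
])

```text
time_s: 11.55
eef_pos: [575.3, 65.4, 23.7]
ee_rot: [0.0, 0.713, 0.702, -0.0]
force: [-0.1, -5.7, 5.1]
grip_width: 0.706
```

Request:
move_arm([
  {"offset":[0.002,0,0],"angular":[0,0,0],"jaw":0.06},
  {"offset":[0.004,0,0],"angular":[0,0,0],"jaw":0.06},
  {"offset":[0.006,0,0],"angular":[0,0,0],"jaw":0.06},
  {"offset":[0.007,0,0],"angular":[0,0,0],"jaw":0.06},
  {"offset":[0.008,0,0],"angular":[0,0,0],"jaw":0.06},
])

```text
time_s: 12.18
eef_pos: [575.4, 73.2, 23.7]
ee_rot: [0.0, 0.713, 0.702, -0.0]
force: [0.5, -7.3, 4.1]
grip_width: 0.704
```

Request:
move_arm([
  {"offset":[0.001,0,0],"angular":[0,0,0],"jaw":0.06},
  {"offset":[0.002,0,0],"angular":[0,0,0],"jaw":0.06},
  {"offset":[0.003,0,0],"angular":[0,0,0],"jaw":0.06},
  {"offset":[0.004,0,0],"angular":[0,0,0],"jaw":0.06},
])

```text
time_s: 12.68
eef_pos: [575.4, 77.1, 23.7]
ee_rot: [0.0, 0.713, 0.702, -0.0]
force: [-0.1, -7.1, 3.2]
grip_width: 0.7
```

Request:
move_arm([
  {"offset":[0.001,0,0],"angular":[0,0,0],"jaw":0.06},
  {"offset":[0.002,0,0],"angular":[0,0,0],"jaw":0.06},
  {"offset":[0.003,0,0],"angular":[0,0,0],"jaw":0.06},
  {"offset":[0.003,0,0],"angular":[0,0,0],"jaw":0.06},
])

```text
time_s: 13.18
eef_pos: [575.5, 80.2, 23.7]
ee_rot: [0.0, 0.713, 0.702, -0.0]
force: [-0.5, -6.7, 3.6]
grip_width: 0.705
```

```bash
python3 -c "
from plan import *
c=cap('side'); i=c['img'][290:400,180:340][:,:,::-1]; cv2.imwrite('pics/s6.png',cv2.resize(i,None,fx=5,fy=5,interpolation=2))"
```

```text
(no output)
```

View pics/s6.png

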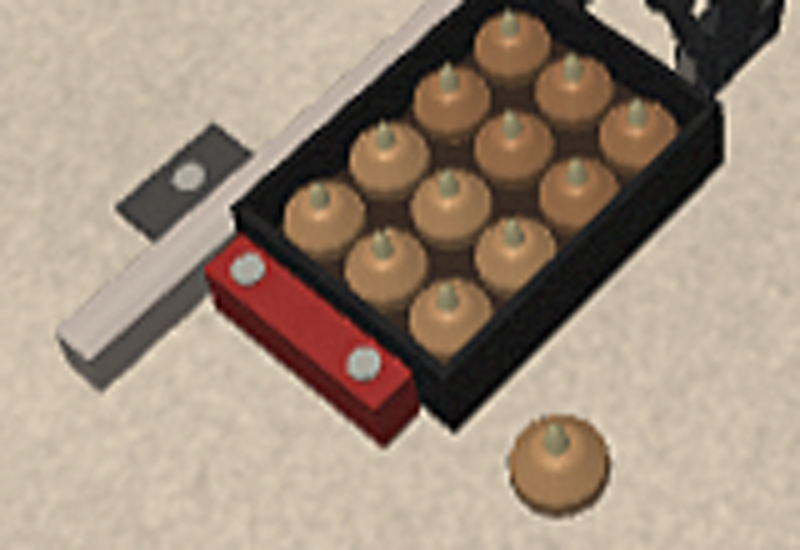

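The tray end is within a millimetre or two of the red stop. Push on in small steps until the force rises.

Request:
move_arm([
  {"offset":[0.001,0,0],"angular":[0,0,0],"jaw":0.06},
  {"offset":[0.002,0,0],"angular":[0,0,0],"jaw":0.06},
  {"offset":[0.002,0,0],"angular":[0,0,0],"jaw":0.06},
])

```text
time_s: 13.6
eef_pos: [575.5, 81.3, 23.7]
ee_rot: [0.001, 0.713, 0.702, -0.001]
force: [-1.2, -12.1, 4.3]
grip_width: 0.704
```

Request:
move_arm([
  {"offset":[0.001,0,0],"angular":[0,0,0],"jaw":0.06},
  {"offset":[0.0015,0,0],"angular":[0,0,0],"jaw":0.06},
  {"offset":[0.0015,0,0],"angular":[0,0,0],"jaw":0.06},
])

```text
time_s: 13.98
eef_pos: [575.7, 81.3, 23.7]
ee_rot: [0.002, 0.712, 0.702, -0.002]
force: [-0.9, -20.4, 4.4]
grip_width: 0.703
```

Contact with the stop is firm at 20 N. Back off and give a final press on the long side to make sure it is flush.

Request:
move_arm([
  {"offset":[-0.008,0,0],"angular":[0,0,0],"jaw":0.06},
  {"offset":[-0.03,0,0],"angular":[0,0,0],"jaw":0.06},
  {"offset":[-0.045,0,-0.025],"angular":[0,0,0],"jaw":0.04},
  {"offset":[-0.045,0,-0.07],"angular":[0,0,0],"jaw":0.04},
  {"offset":[-0.03,-0.02,-0.095],"angular":[0,0,10],"jaw":0.04},
])

```text
time_s: 14.6
eef_pos: [555.6, 54.2, 120.1]
ee_rot: [0.001, 0.773, 0.635, 0.001]
force: [0.5, 0.0, -0.2]
grip_width: 0.471
```

```bash
python3 -c "
from plan import *
goto(472,148,118,-0.85)"
```

```text
off [ 0.0758 -0.1003  0.0019] ang [ 7.000e-02 -1.400e-01  7.966e+01] pos [555.6  54.2 120.1] t 14.6
```

Request:
move_arm([
  {"offset":[0.015,-0.02,0],"angular":[0,0,10],"jaw":0.04},
  {"offset":[0.03,-0.04,0],"angular":[0,0,20],"jaw":0.04},
  {"offset":[0.045,-0.06,0],"angular":[0,0,30],"jaw":0.04},
  {"offset":[0.06,-0.08,0],"angular":[0,0,40],"jaw":0.04},
  {"offset":[0.076,-0.1,0],"angular":[0,0,50],"jaw":0.04},
])

```text
time_s: 15.22
eef_pos: [470.1, 149.0, 118.1]
ee_rot: [-0.001, 0.969, 0.248, -0.0]
force: [0.5, -0.1, 0.3]
grip_width: 0.465
```

Request:
move_arm([
  {"offset":[0,0,0],"angular":[0,0,10],"jaw":0.04},
  {"offset":[0,0,0],"angular":[0,0,20],"jaw":0.04},
  {"offset":[0,0,0],"angular":[0,0,29.5],"jaw":0.04},
  {"offset":[0,0,0.01],"angular":[0,0,29.5],"jaw":0.04},
  {"offset":[0,0,0.01],"angular":[0,0,29.5],"jaw":0.04},
])

```text
time_s: 15.85
eef_pos: [470.4, 148.1, 107.2]
ee_rot: [-0.0, 1.0, -0.002, -0.001]
force: [0.1, -0.8, -1.0]
grip_width: 0.473
```

```bash
python3 -c "
from plan import *
goto(472,148,24,-0.85)"
```

```text
off [0.0018 0.0001 0.0832] ang [-0.01  0.13  0.64] pos [470.4 148.1 107.2] t 15.85
```

Request:
move_arm([
  {"offset":[0,0,0.03],"angular":[0,0,0.6],"jaw":0.04},
  {"offset":[0,0,0.06],"angular":[0,0,0.6],"jaw":0.04},
  {"offset":[0,0,0.08],"angular":[0,0,0.6],"jaw":0.04},
  {"offset":[0.012,0,0.083],"angular":[0,0,0.6],"jaw":0.04},
  {"offset":[0.024,0,0.083],"angular":[0,0,0.6],"jaw":0.04},
])

```text
time_s: 16.48
eef_pos: [496.5, 147.9, 25.9]
ee_rot: [-0.0, 1.0, -0.008, 0.001]
force: [0.4, 0.6, 0.2]
grip_width: 0.462
```

Request:
move_arm([
  {"offset":[0.006,0,0],"angular":[0,0,0],"jaw":0.04},
  {"offset":[0.01,0,0],"angular":[0,0,0],"jaw":0.04},
  {"offset":[0.013,0,0],"angular":[0,0,0],"jaw":0.04},
  {"offset":[0.015,0,0],"angular":[0,0,0],"jaw":0.04},
  {"offset":[0.016,0,0],"angular":[0,0,0],"jaw":0.04},
])

```text
time_s: 17.1
eef_pos: [511.1, 147.6, 25.4]
ee_rot: [0.0, 1.0, -0.009, -0.0]
force: [0.1, -1.2, 0.4]
grip_width: 0.471
```

Request:
move_arm([
  {"offset":[0.001,0,0],"angular":[0,0,0],"jaw":0.04},
  {"offset":[0.002,0,0],"angular":[0,0,0],"jaw":0.04},
  {"offset":[0.003,0,0],"angular":[0,0,0],"jaw":0.04},
  {"offset":[0.003,0,0],"angular":[0,0,0],"jaw":0.04},
])

```text
time_s: 17.6
eef_pos: [512.4, 147.6, 25.2]
ee_rot: [0.0, 1.0, -0.008, -0.002]
force: [-9.6, -0.7, 6.1]
grip_width: 0.471
```

Request:
move_arm([
  {"offset":[0.001,0,0],"angular":[0,0,0],"jaw":0.04},
  {"offset":[0.0015,0,0],"angular":[0,0,0],"jaw":0.04},
  {"offset":[0.0015,0,0],"angular":[0,0,0],"jaw":0.04},
])

```text
time_s: 17.98
eef_pos: [512.5, 147.6, 25.1]
ee_rot: [0.0, 1.0, -0.008, -0.004]
force: [-17.8, -1.1, 13.9]
grip_width: 0.468
```

Request:
move_arm([
  {"offset":[-0.006,0,0],"angular":[0,0,0],"jaw":0.04},
  {"offset":[-0.025,0,0],"angular":[0,0,0],"jaw":0.04},
  {"offset":[-0.04,0,-0.01],"angular":[0,0,0],"jaw":0.04},
  {"offset":[-0.045,0.02,-0.06],"angular":[0,0,0],"jaw":0.04},
  {"offset":[-0.06,0.05,-0.11],"angular":[0,0,0],"jaw":0.04},
])

```text
time_s: 18.6
eef_pos: [454.7, 98.2, 136.6]
ee_rot: [0.0, 1.0, -0.008, 0.0]
force: [1.2, 0.0, 0.5]
grip_width: 0.467
```

Request:
move_arm([
  {"offset":[-0.02,0.05,-0.03],"angular":[0,0,0],"jaw":0.04},
  {"offset":[-0.04,0.1,-0.06],"angular":[0,0,0],"jaw":0.04},
  {"offset":[-0.06,0.15,-0.08],"angular":[0,0,0],"jaw":0.04},
  {"offset":[-0.07,0.2,-0.08],"angular":[0,0,0],"jaw":0.04},
  {"offset":[-0.07,0.24,-0.08],"angular":[0,0,0],"jaw":0.04},
])

```text
time_s: 19.23
eef_pos: [380.0, -142.1, 215.8]
ee_rot: [0.001, 1.0, -0.009, 0.001]
force: [0.7, 0.2, 0.5]
grip_width: 0.467
```

```bash
python3 -c "
from plan import *
goto(512,148,24,-0.85)
c=cap('side'); i=c['img'][200:400,150:400][:,:,::-1]; cv2.imwrite('pics/s7.png',cv2.resize(i,None,fx=3,fy=3,interpolation=2))
c=cap('top'); i=c['img'][195:345,100:300][:,:,::-1]; cv2.imwrite('pics/t7.png',cv2.resize(i,None,fx=4,fy=4,interpolation=2))
print(ray(c,[[200,283],[161,314],[415,326],[421,258]],20).round())"
```

```text
off [ 0.1262 -0.2927  0.1917] ang [ 0.07 -0.09 -0.22] pos [ 380.  -142.1  215.8] t 19.225
[[ 481.  227.   20.]
 [ 403.  310.   20.]
 [ 414. -282.   20.]
 [ 575. -292.   20.]]
```

View pics/s7.png

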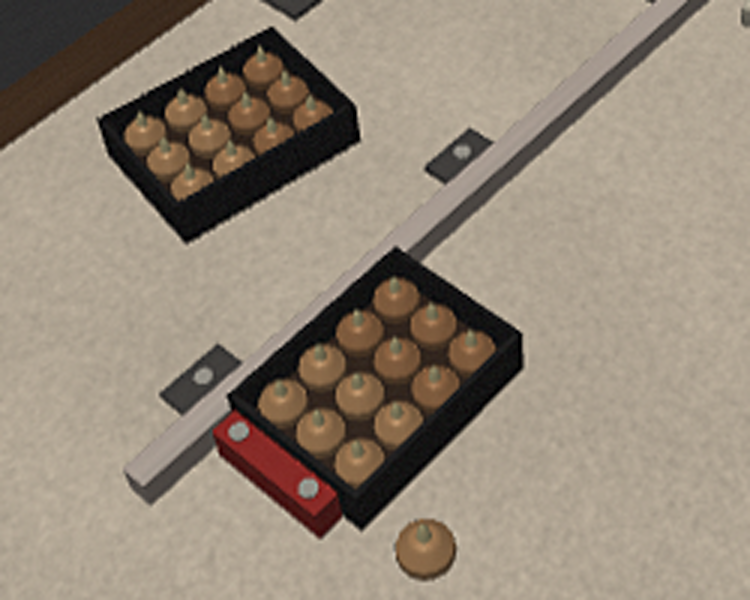

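View pics/t7.png

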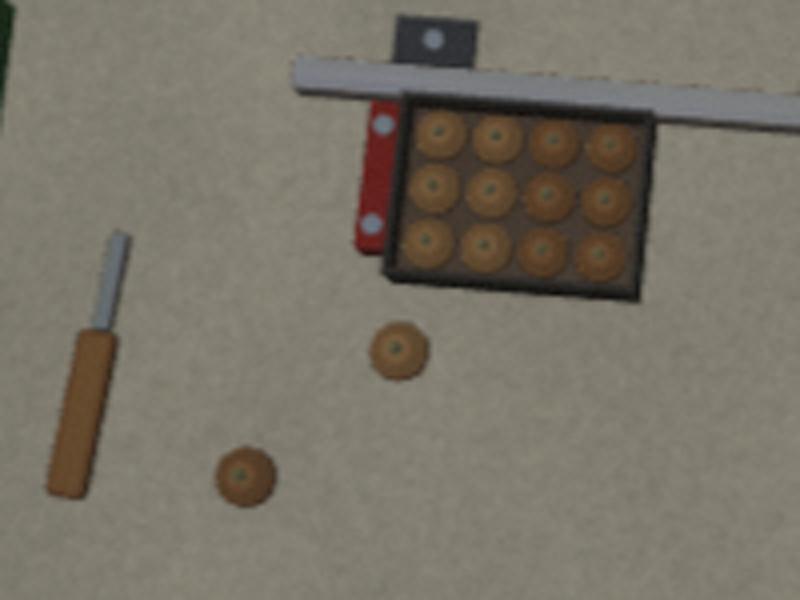

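Both crops show the tray square in the corner, with its long side on the fence and its end on the red stop. The corms and dibber have not moved. One numeric check before handing in.

Run:
```python
from plan import *
f=np.load('f.npz'); c=cap('top'); i=c['img']; h=cv2.cvtColor(i,cv2.COLOR_RGB2HSV)
d=np.zeros(h.shape[:2],np.uint8); d[215:275,193:270]=h[215:275,193:270,2]<60
d=cv2.morphologyEx(d,cv2.MORPH_CLOSE,np.ones((15,15)))
W=ray(c,np.argwhere(d)[:,::-1],40)[:,:2].astype(np.float32); r=cv2.minAreaRect(W); print(r,'target',f['t'])
c0=cv2.imread('pics/top0.png')[:,:,::-1]; m=np.abs(c0.astype(int)-i).max(2)>40; 
for n,(u,v) in dict(corm_a=(200,283),corm_b=(161,314),dib=(122,288),logger=(421,258),pot=(415,326),gauge=(457,319),bottle=(497,263)).items(): print(n,m[v-15:v+15,u-15:u+15].sum())
```

```text
((576.0657958984375, 165.11878967285156), (180.96791076660156, 113.59220886230469), 89.11923217773438) target [579.8851672  163.35422598]
corm_a 0
corm_b 0
dib 0
logger 0
pot 113
gauge 0
bottle 0
```

```bash
python3 -c "
from plan import *
cap('top','t8.png')"
```

```text
(no output)
```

View pics/t8.png

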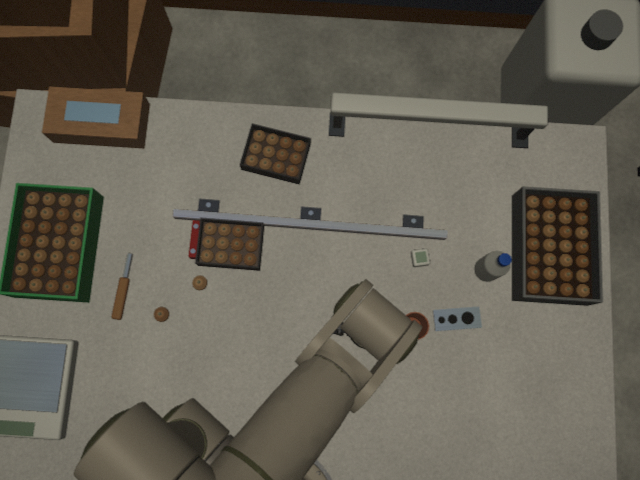

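The pot at (416,325) stands where it was; the wrist, high above, covers part of it, which explains the difference in that check. Everything else is unchanged. Handing in.

```bash
python3 -c "
from rig import ctrl
print(ctrl.finish_job(), ctrl.sense()['time_s'])"
```

```text
the job is handed in; nothing more can be done
the job is handed in; nothing more can be done
```

The tray is in the corner: its long side is flush against the fence and its end is up against the red stop. I slid it there with the open fingers, squaring it against the fence first, then pushing it along to the stop. A last light press on the long side checked the fit. The job was handed in at about 19.5 s.

**Fit:** The fingers met firm resistance at both faces: 24 N and then 18 N at the fence, 20 N at the stop. I did not press the stop end again after the last push on the long side. In the top view the tray's edge matches the fence's angle within about 0.1°.

**Position:** The measured centre is about 4 mm from the first estimate of the target. I put this down to a coarse outline (181 x 114 mm, against the tray's real 150 x 110 mm, probably because dark pixels at the stop joined in) and the 2 mm camera calibration.

**Other things:** The corms, dibber, logger, size gauge and bottle show no change in the top view. The pot showed a difference in the picture comparison, but the last picture shows the arm passing over part of it. The visible part is where it was at the start.

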